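# Roll-test the mill rollers and weed out the one that rocks

### The job

One of the three mill rollers on the steel plate is out of balance: roll them on the plate, each by a good quarter turn, until you have seen which one rocks back when let go instead of staying put. Put that one in the scrap bowl and send the two true ones into the trough along the plate's far edge; never let the bad one into the trough or a true one into the bowl. Leave the loupe and the green jar where they stand.

Things in the scene. Friction and masses are not known exactly. Their poses are not given: they have to be found in the camera images.
- plate: fixed flat steel plate with a trough, 215 mm (x) by 260 mm (y). Origin on the bench under it, z up, x away from the robot towards the trough, y left. The flat runs from x -115 to +50 mm, top 10 mm above the bench; a brass lip on its front edge (x -115 to -109 mm) rises to 18 mm. The rollers start side by side, axes along y, 84 mm apart, at x -60 to -40 mm.
- trough_mid (a point): middle of the trough's floor, 2 mm above the bench, 71 mm beyond the plate's origin; axes as the plate's. The trough is open above: rubber floor 42 mm wide (plate x +50 to +92 mm), 248 mm long (y -124 to +124 mm); its far wall (8 mm thick) and end walls rise to 26 mm, its near side is the plate's edge. A roller lying in it has its axis 17 mm above the bench.
- roller_a: steel mill roller, one of three look-alikes: body 30 mm in diameter, 56 mm long, brass journals 12 mm in diameter and 8 mm long at both ends (72 mm overall), 0.2 to 0.4 kg. Origin at its middle on its axis, 25 mm above the bench when on the plate. y along the axis; a red line along the body marks its z side, uppermost at the start; it rolls 15 mm a radian.
- roller_b: as roller_a in looks, size and frame. One of the three, not known which, has its weight nearly 4 mm off the axis, heavy side down at the start: rolled away by less than half a turn and let go, it swings back and rocks about where it began. A true one stays within a few mm of where it is let go or rolls on a little.
- roller_c: as roller_a in looks, size and frame; any of the three may be the bad one. Finger pads grip the steel well: pressed lightly from above and moved along, they roll a roller at half their own speed; a roller pushed slowly from behind may slide without turning, which shows nothing.
- bowl: round spun steel scrap bowl, loose, 0.4 kg, 107 mm across the rim, 28 mm high, inside about 100 mm wide at the rim narrowing to 66 mm at the bottom, floor 2 mm thick. Origin at the centre of its underside on the bench, z up.
- loupe: black loupe, 35 mm across and 26 mm high, a loose bystander left of the plate; origin under its centre
- green_jar: dark green round jar, 51 mm across and 17 mm high, a loose bystander beyond the trough on the right; origin under its centre
Things that resemble listed ones, but are neither listed nor needed, are in the scene too. What is shaped like the roller_a but blue or purple is not meant.

How it is judged:
On the way:
1. the roller that rocks has been rolled well away (more than 40 degrees of turn) on the plate (z of roller_b in the frame of plate between 0.021 and 0.029 m and x of roller_b in the frame of plate between -0.11 and 0.05 m and y of roller_b in the frame of plate between -0.13 and 0.13 m and angle between roller_b's own z axis and vertical above 0.7 rad), for 0.1 s.
At the end, for the whole second after the job is handed in: The two true rollers lie at rest down in the trough (axis lower than 21.5 mm above the bench); the roller that rocks lies at rest in the scrap bowl (its middle within 35 mm of the bowl's axis and less than 45 mm above the bowl's underside), and the bowl stands upright on the bench (x of roller_a in the frame of plate between 0.055 and 0.09 m and y of roller_a in the frame of plate between -0.125 and 0.125 m and z of each of roller_a, roller_c in the frame of plate below 0.0215 m and linear speed of each of roller_a, roller_c, roller_b below 0.03 m/s and x of roller_c in the frame of plate between 0.055 and 0.09 m and y of roller_c in the frame of plate between -0.125 and 0.125 m and horizontal distance between roller_b and bowl below 0.035 m and z of roller_b in the frame of bowl below 0.045 m and angle between bowl's own z axis and vertical below 0.15 rad and height (world z) of bowl below 0.01 m); the robot touches nothing.
It fails at once if the roller that rocks goes into the trough (x of roller_b in the frame of plate between 0.055 and 0.09 m and y of roller_b in the frame of plate between -0.125 and 0.125 m and z of roller_b in the frame of plate below 0.0215 m).
It fails at once if a true roller is put in the scrap bowl ((horizontal distance between roller_a and bowl below 0.045 m and height (world z) of roller_a below 0.045 m) or (horizontal distance between roller_c and bowl below 0.045 m and height (world z) of roller_c below 0.045 m)).
It fails at once if the loupe or the green jar is shifted by more than 30 mm (distance of any of loupe, green_jar from where it was at the start of the episode above 0.03 m).
It also fails if it takes over 67 s, if anything falls off the work surface, if the arm or the gripper's body presses on something with over 40 N, if the wrist force passes 120 N, or if a joint passes its speed limit or range.

### The arm

A 6-joint arm with a two-finger parallel gripper is mounted at the origin on a cart in front of the work surface, level with it; the furniture and walls round the work are solid. World frame = base frame: x ahead of the robot, y to its left, z up, the work surface at z = 0. Lengths are in m, angles in rad, forces in N, time in s.
With the tool pointing down it reaches from about 0.3 to 0.775 m from the base axis. Payload 14.6 kg.
Tool frame: the origin (TCP) lies at the very end of the fingers, on their centre line; the grasp point (between the pads) lies 19 mm behind it; z points along the fingers, y is the line along which they close (so a half turn about z gives the same grasp; the last joint's range is limited). The gripper opens to 94 mm and grips with 3 to 60 N. Pads are 16 mm wide; open, the fingers measure 119 mm over their backs; the gripper's body (75 mm by 177 mm) begins 78 mm behind the grasp point.
Start: joints at [-1.298, 0.3, 1.521, -0, 1.321, -0.067], TCP at [0.183, -0.519, 0.205] pointing down, gripper open.
Joint ranges: [-3.03, 3.03], [-0.79, 2.21], [0.23, 2.52], [-1.04, 4.18], [0, 3.07], [-2.55, 2.55]. Speed limits (rad/s): [2.22, 2.22, 2.57, 3.14, 3.14, 3.14].

### API

Orientations are given as [roll, pitch, yaw] about the fixed x, y, z axes, in that order (R = Rz(yaw) Ry(pitch) Rx(roll)).
In Python, from station import * gives the robot as it stands.
- The arm moves only by the tool jog_arm, never from a script. Its argument "rows" is a list of rows, each a list of 3 entries, a list of its own where there are three numbers: the shift along the tool's x, y, z in m, then the turn about the tool's z in degrees, then the finger opening in m, from 0 to 0.094. A call has 1 to 12 rows; each row shifts and turns the commanded pose from where the row before left it, along the tool's axes as they then stand; what a row does not reach is not made up. A row lasts 1/12 s, in which the tool goes at most 41.7 mm and 7.16 degrees, less where a joint would pass 70% of its speed; a pose out of reach is approached as far as the arm can. A call is refused whole if a number of a shift passes 0.0417 or a number of a turn 7.16, either way. A call with a gripper value outside its range is refused whole. The fingers move at their own pace and stop on an object; "squeeze" is the grip in N (left out, the last holds). Time passes only in rows, so rows that do not move let the fingers close. It gives the time, the measured TCP pose, the force, the opening and the grip force at its end, in the units of the state.
- get_obs(): the state, without advancing time (a new reading comes with each control period).
- camera(name): name is "scene" or "top"; returns a dict with "image" (384x512x3 uint8, red, green, blue), "range_z" (384x512 float32, m along the optical axis (not along the pixel's ray), 0 where there is no reading), "K" (3x3 intrinsics, pixels), "k1" (the pictures are not rectified: a ray, as slopes to the right and down, at radius r is drawn at 1 + k1 r^2 times it, then the intrinsics apply), "world_from_camera" (4x4, takes a point from camera to world coordinates). Camera axes: x right, y up, looking along -z (the intrinsics and any distortion apply to the point x, -y, -z); pixel columns grow to the right and rows downward; lengths in m; the calibration is good to about 2 mm. A picture is of the moment at which its call begins.
- hand_in(): hands the job in; it is judged then, once.
Trained networks look in a picture, given as the dict that the camera call returned (one of the last four; its "shot" number tells which), for a name from the list of things; names that differ only in an ending like _2 or _b are one class to them, and where a whole thing is asked for, a point or a joint stands for the part that bears it (a point fixed in the world has none). Each returns a list of dicts, best first, with "p" (0 to 1); they miss things now and then, are a little off and sometimes report something else, mostly with a low value. They report only what shows in the picture. A call takes as long as a camera call. They do not tell look-alikes from the thing itself.
- search_frame(label, picture): "at" ([column, row] as shares, 0 to 1, of the picture: columns of its width, rows of its height, amid what is visible of it).
- spot_point(label, picture): "at" ([column, row] as shares, 0 to 1, of the picture: columns of its width, rows of its height: a listed point, or the origin of a listed thing).
The state is a dict: "time_s": time; "qpos": joint angles; "joint_vel": joint speeds; "tau": joint torques, N m; "ee_pos": TCP position; "eef_rot": TCP orientation; "force": force on the tool from outside, world axes, zero at the start; "moment": the same for the moment, N m; "grip_width": finger opening in m; "grip_force": force on a finger pad.
Only numpy, scipy, OpenCV 4.12 (cv2) and the standard library are available. Lean on these libraries where they do the work, as an engineer would, in place of code of your own. Each camera call takes 0.05 s, during which the arm holds its last target. There are 200 camera calls.

## Working session

There is one attempt and no reset: what is moved stays moved. The work goes in short steps, Python scripts to look and compute and a tool call to move; the robot and the scene stay as the last step left them, time stands still between calls to the robot, and variables do not carry over. Pictures are saved under pics/ and viewed, at most 10 in all, crops included, and the job is handed in when it is done.

Besides the shell and the picture viewer there is one more tool, called after "Emit:" as name(argument=value, ...) on one line, values as JSON. jog_arm: Moves the arm, as the interface text tells. Its arguments: {"type":"object","properties":{"rows":{"type":"array","items":{"type":"array"}},"squeeze":{"type":"number"}},"required":["rows"]}

```bash
mkdir -p pics; cat > h.py <<'E'
from station import *
import numpy as np, cv2
def ray(c,u,v):
    K=c["K"]; d=np.array([(u-K[0,2])/K[0,0],(v-K[1,2])/K[1,1]]); s=d.copy()
    for _ in range(20): s=d/(1+c["k1"]*(s@s))
    return s
def at_z(c,u,v,z):
    s=ray(c,u,v); T=c["world_from_camera"]; d=T[:3,:3]@np.array([s[0],-s[1],-1]); o=T[:3,3]
    return o+d*(z-o[2])/d[2]
def deproj(c,u,v):
    s=ray(c,u,v); r=c["range_z"][int(v),int(u)]; T=c["world_from_camera"]
    return T[:3,:3]@(r*np.array([s[0],-s[1],-1]))+T[:3,3]
def cloud(c):
    H,W=c["range_z"].shape; T=c["world_from_camera"]; K=c["K"]
    u,v=np.meshgrid(np.arange(W),np.arange(H)); d=np.stack([(u-K[0,2])/K[0,0],(v-K[1,2])/K[1,1]],-1); s=d.copy()
    for _ in range(20): s=d/(1+c["k1"]*(s**2).sum(-1,keepdims=True))
    r=c["range_z"][...,None]; p=np.concatenate([s[...,:1]*r,-s[...,1:]*r,-r],-1)
    return p@T[:3,:3].T+T[:3,3]
def save(c,n): cv2.imwrite("pics/"+n,c["image"][:,:,::-1])
E
python3 - <<'E'
from h import *
for n in ("top","scene"):
    c=camera(n); save(c,n+"0.png"); print(n,c["world_from_camera"][:3,3].round(3),c["K"][0,0])
    for l in ("roller_a","bowl","loupe","green_jar","trough_mid","plate"):
        for r in spot_point(l,c):
            u,v=r["at"][0]*512,r["at"][1]*384
            z={"roller_a":.025,"trough_mid":.002}.get(l,0)
            print(l,round(r["p"],2),int(u),int(v),at_z(c,u,v,z).round(3))
E
```

```text
top [ 0.542 -0.115  0.938] 376.4151360060161
roller_a 0.69 180 225 [0.523 0.05  0.025]
roller_a 0.68 315 173 [ 0.649 -0.279  0.025]
roller_a 0.55 252 236 [ 0.498 -0.123  0.025]
roller_a 0.54 303 221 [ 0.533 -0.249  0.025]
roller_a 0.52 215 231 [ 0.509 -0.035  0.025]
bowl 0.89 353 235 [ 0.499 -0.377  0.   ]
loupe 0.74 128 266 [0.423 0.182 0.   ]
green_jar 0.76 271 130 [ 0.762 -0.174  0.   ]
trough_mid 0.65 222 182 [ 0.631 -0.051  0.002]
trough_mid 0.31 272 131 [ 0.76  -0.175  0.002]
plate 0.65 218 211 [ 0.558 -0.041  0.   ]
scene [-0.068 -0.834  0.598] 401.37807809348766
roller_a 0.55 322 212 [ 0.639 -0.301  0.025]
bowl 0.94 303 257 [ 0.492 -0.372  0.   ]
loupe 0.64 156 178 [0.421 0.182 0.   ]
trough_mid 0.64 259 184 [ 0.637 -0.055  0.002]
```

View pics/top0.png

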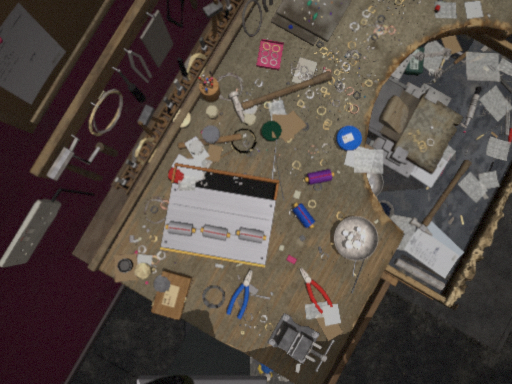

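View pics/scene0.png

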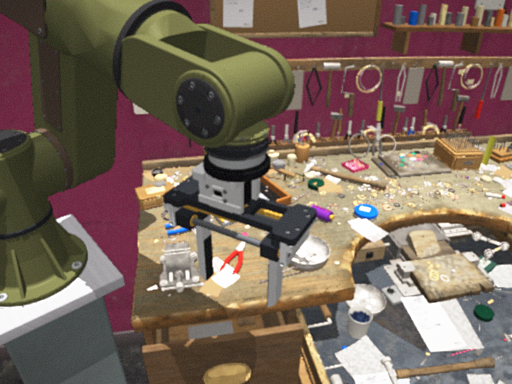

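The top view shows three rollers at about (180,229), (215,233) and (251,236) on the plate, which is turned slightly clockwise. The bowl is at (355,238), the green jar at (271,130), the loupe at (125,265), and the blue and purple decoys are at (304,215) and (319,177). I'll refine these from the depth.

```bash
python3 - <<'E'
from h import *
c=camera("top"); P=cloud(c)
def reg(x0,x1,y0,y1,z0,z1):
    m=(P[...,0]>x0)&(P[...,0]<x1)&(P[...,1]>y0)&(P[...,1]<y1)&(P[...,2]>z0)&(P[...,2]<z1); return P[m],m
# plate top
p,m=reg(.40,.70,-.2,.12,.006,.0145); 
mm=cv2.morphologyEx(m.astype(np.uint8),cv2.MORPH_OPEN,np.ones((3,3)))
n,l,s,_=cv2.connectedComponentsWithStats(mm); k=1+np.argmax(s[1:,4]); q=P[l==k]
print("plate",s[k],q[:,2].mean(),cv2.minAreaRect((q[:,:2]*1000).astype(np.float32)))
p,m=reg(.44,.58,-.2,.12,.026,.05)
n,l,s,_=cv2.connectedComponentsWithStats(m.astype(np.uint8))
for i in range(1,n):
    if s[i,4]>30:
        q=P[l==i]; print("r",s[i],q.mean(0).round(4),q[:,2].max(),cv2.minAreaRect((q[:,:2]*1000).astype(np.float32)))
p,m=reg(.40,.60,-.47,-.28,.02,.05)
print("bowl",cv2.minEnclosingCircle((p[:,:2]*1000).astype(np.float32)),p[:,2].max())
for nm,b in (("jar",(.70,.82,-.22,-.13,.01,.03)),("loupe",(.38,.46,.15,.22,.012,.04)),("blue",(.5,.58,-.29,-.21,.012,.05)),("purple",(.6,.68,-.33,-.23,.012,.05))):
    p,m=reg(*b); print(nm,p.mean(0).round(3),p[:,2].max())
p,m=reg(.55,.75,-.2,.12,.018,.032); n,l,s,_=cv2.connectedComponentsWithStats(m.astype(np.uint8))
for i in range(1,n):
    if s[i,4]>20: print("wall",s[i],cv2.minAreaRect((P[l==i][:,:2]*1000).astype(np.float32)))
I=c["image"][140:280,100:300]; cv2.imwrite("pics/crop.png",cv2.resize(I,None,fx=4,fy=4,interpolation=cv2.INTER_CUBIC)[:,:,::-1])
o=get_obs(); print(o["ee_pos"],o["eef_rot"],o["time_s"],o["grip_width"])
E
```

```text
plate [ 161  171  114   93 5667] 0.009507221598854762 ((549.6077880859375, -42.32720947265625), (261.113037109375, 198.86105346679688), 80.23889923095703)
r [165 222  30  15 294] [0.5168 0.0488 0.0356] 0.04237252286723614 ((517.2625122070312, 50.90034866333008), (71.6158447265625, 28.581493377685547), 78.68205261230469)
r [200 225  30  16 314] [ 0.5068 -0.0342  0.0357] 0.04316996861529243 ((506.524169921875, -33.69076919555664), (71.56919860839844, 28.98633575439453), 79.49850463867188)
r [236 228  30  16 307] [ 0.5003 -0.1206  0.0354] 0.04301790642337178 ((500.1067810058594, -120.31126403808594), (71.493408203125, 29.08970069885254), 80.87372589111328)
bowl ((494.4210205078125, -373.92987060546875), 53.800506591796875) 0.0294572405401462
jar [ 0.767 -0.184  0.014] 0.02059846668448939
loupe [0.421 0.187 0.019] 0.03189823913082912
blue [ 0.547 -0.247  0.025] 0.03454024233716446
purple [ 0.641 -0.287  0.025] 0.03222955228623425
wall [152 133  24  40 330] ((706.9885864257812, 101.67229461669922), (24.69176483154297, 108.15459442138672), 60.07937240600586)
wall [202 133  18  11 134] ((737.0927734375, -22.03650665283203), (41.79468536376953, 24.805410385131836), 88.70430755615234)
wall [184 139  20  25 254] ((710.2763061523438, 13.008707046508789), (59.54099655151367, 37.58058547973633), 31.966543197631836)
wall [168 157 111  44 656] ((640.9144897460938, -53.46551513671875), (270.6666259765625, 66.60945892333984), 80.08683013916016)
[ 0.18332005 -0.51855483  0.20545083] [ 3.14157065e+00 -1.40196027e-05  3.39787219e-01] 0.75 0.09390745975091999
```

View pics/crop.png

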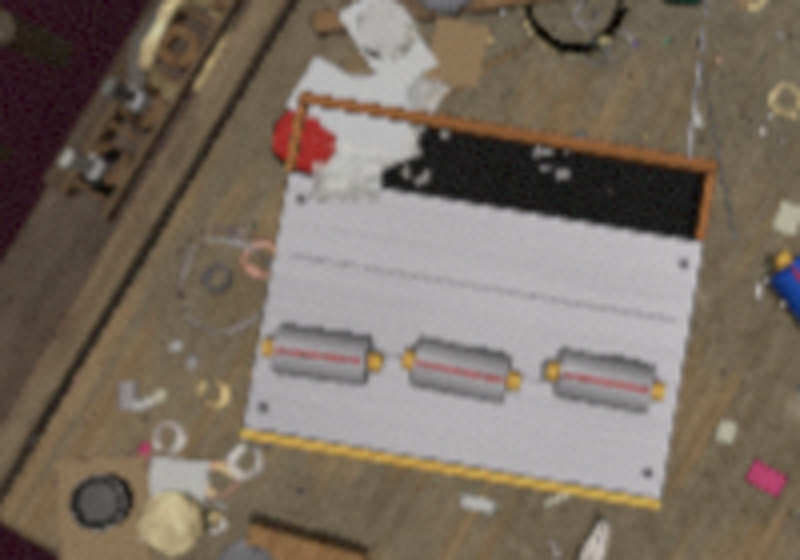

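```bash
python3 - <<'E'
from h import *
c=camera("top"); P=cloud(c)
L=[("FL",245,435,.018,-115,130),("FR",660,505,.018,-115,-130),("BL",303,95,.026,100,130),("BR",716,163,.026,100,-130),("nearR",698,238,.010,50,-130)]
W=[];Q=[]
for n,u,v,z,x,y in L:
    w=at_z(c,100+u/4,140+v/4,z); W.append(w[:2]); Q.append((x/1e3,y/1e3)); print(n,w.round(4))
W=np.array(W);Q=np.array(Q)
wc,qc=W.mean(0),Q.mean(0); U,S,Vt=np.linalg.svd((Q-qc).T@(W-wc)); R=(U@Vt).T; t=wc-R@qc
print("yaw",np.degrees(np.arctan2(R[1,0],R[0,0])),"org",t, "res",(W-(Q@R.T+t)).round(4))
np.savez("plate.npz",R=R,t=t)
for p in [(517.3,50.9),(506.5,-33.7),(500.1,-120.3)]: print((R.T@(np.array(p)/1e3-t)).round(4))
# occupancy over trough region, max height in plate frame
q=(P[...,:2]-t)@R; 
for x in (-.02,.02,.06,.071,.085,.12):
    print(x,[ (lambda m: round(float(np.median(P[...,2][m]))*1000) if m.any() else None)((abs(q[...,0]-x)<.005)&(abs(q[...,1]-y)<.01)) for y in np.arange(.16,-.17,-.02)])
for u,v in((175,176),(190,183),(195,170),(200,150)): print(u,v,P[v,u].round(3))
E
```

```text
FL [0.4673 0.0971 0.018 ]
FR [ 0.4249 -0.1549  0.018 ]
BL [0.674  0.0623 0.026 ]
BR [ 0.6321 -0.1893  0.026 ]
nearR [ 0.5872 -0.1793  0.01  ]
yaw -9.32384435335875 org [ 0.55735406 -0.04650832] res [[ 0.0023 -0.0033]
 [ 0.0021  0.0013]
 [-0.0031 -0.0033]
 [-0.0029  0.0017]
 [ 0.0016  0.0036]]
[-0.0553  0.0896]
[-0.0523  0.0044]
[-0.0445 -0.0821]
-0.02 [0, 0, 10, 9, 9, 10, 9, 9, 9, 10, 9, 9, 10, 9, 9, -1, -2]
0.02 [0, -1, 9, 10, 9, 9, 9, 9, 9, 9, 9, 9, 9, 10, 8, -1, -1]
0.06 [-1, 17, 19, 14, 11, 2, 2, 1, 1, 1, 1, 2, 1, 1, 2, -1, -1]
0.071 [0, 18, 20, 15, 12, 4, 1, 1, 2, 1, 2, 1, 1, 1, 3, -1, -1]
0.085 [0, 15, 20, 18, 14, 8, 1, 1, 2, 1, 1, 1, 1, 1, 2, -1, -1]
0.12 [16, -1, 17, 0, 20, 10, 10, 0, -1, -1, -1, -1, 0, -1, -1, -1, -1]
175 176 [0.645 0.065 0.018]
190 183 [0.628 0.029 0.012]
195 170 [0.659 0.016 0.019]
200 150 [0.708 0.003 0.025]
```

The left part of the trough is covered by a rag 11–20 mm high, so I'll only use its clear part, y < +0.05. The tool yaw should be 80.7°, which makes tool x equal plate y and tool y equal plate x. First I turn the tool and close the fingers.

Emit:
jog_arm(rows=[[[0, 0, 0], -6.8, 0], [[0, 0, 0], -6.8, 0], [[0, 0, 0], -6.8, 0], [[0, 0, 0], -6.8, 0], [[0, 0, 0], -6.8, 0], [[0, 0, 0], -6.8, 0], [[0, 0, 0], -6.8, 0], [[0, 0, 0], -6.8, 0], [[0, 0, 0], -6.8, 0]], squeeze=10)

```text
time_s: 1.55
ee_pos: [0.1833, -0.5185, 0.2054]
eef_rot: [-3.142, -0.0, 1.414]
force: [-1.0, -0.4, 0.3]
grip_width: 0.0375
grip_force: 0.0
```

```bash
cat >> h.py <<'E'
def rel(x,y,z):
    "tool-frame shift (mm) from present TCP to world point"
    from scipy.spatial.transform import Rotation as Ro
    o=get_obs(); return (1000*Ro.from_euler("xyz",o["eef_rot"]).as_matrix().T@(np.array([x,y,z])-o["ee_pos"])).round(1)
def rollers(c):
    P=cloud(c); Z=np.load("plate.npz"); q=(P[...,:2]-Z["t"])@Z["R"]
    m=(abs(q[...,0])<.12)&(abs(q[...,1])<.15)&(P[...,2]>.026)&(P[...,2]<.05)
    n,l,s,_=cv2.connectedComponentsWithStats(m.astype(np.uint8))
    for i in range(1,n):
        if s[i,4]>40:
            r=cv2.minAreaRect((q[l==i]*1000).astype(np.float32)); ctr=np.array(r[0])/1e3
            I=c["image"].astype(int); red=(l==i)&(I[...,0]-I[...,1]>50)&(I[...,0]-I[...,2]>40)
            print("plate",np.array(r[0]).round(1),"size",np.array(r[1]).round(),round(r[2]),"world",(Z["R"]@ctr+Z["t"]).round(4),"z",P[l==i][:,2].max().round(3),"redx",(q[red][:,0].mean()*1000).round(1) if red.any() else None,red.sum())
E
python3 - <<'E'
from h import *
o=get_obs(); print(o["ee_pos"].round(4),np.degrees(o["eef_rot"]).round(2),o["grip_width"],o["force"].round(2),o["time_s"])
rollers(camera("top")); Z=np.load("plate.npz")
for p in [(517.3,50.9),(506.5,-33.7),(500.1,-120.3)]:
    w=np.array(p)/1e3-Z["R"]@[.010,0]; print(w,rel(*w,.10))
E
```

```text
[ 0.1833 -0.5185  0.2054] [-180.     -0.     81.01] 0.03752423482053428 [-1.05 -0.4   0.35] 1.55
plate [-56.   89.2] size [28. 71.] 0 world [0.5165 0.0506] z 0.042 redx -55.5 4
plate [-52.5   4.4] size [72. 29.] 88 world [ 0.5063 -0.0337] z 0.042 redx -51.5 4
plate [-44.5 -82.1] size [72. 29.] 89 world [ 0.5001 -0.1204] z 0.043 redx -43.8 7
[0.50743212 0.05252014] [612.6 236.4 105.5]
[ 0.49663212 -0.03207986] [527.3 238.2 105.5]
[ 0.49023212 -0.11867986] [440.7 244.6 105.4]
```

Emit:
jog_arm(rows=[[[0.0367, 0.0204, 0.0088], 0, 0], [[0.0367, 0.0204, 0.0088], 0, 0], [[0.0367, 0.0204, 0.0088], 0, 0], [[0.0367, 0.0204, 0.0088], 0, 0], [[0.0367, 0.0204, 0.0088], 0, 0], [[0.0367, 0.0204, 0.0088], 0, 0], [[0.0367, 0.0204, 0.0088], 0, 0], [[0.0367, 0.0204, 0.0088], 0, 0], [[0.0367, 0.0204, 0.0088], 0, 0], [[0.0367, 0.0204, 0.0088], 0, 0], [[0.0367, 0.0204, 0.0088], 0, 0], [[0.0367, 0.0204, 0.0088], 0, 0]])

```text
time_s: 2.6
ee_pos: [0.4883, -0.1331, 0.1027]
eef_rot: [3.141, 0.0, 1.405]
force: [0.7, -1.0, 0.8]
grip_width: 0.0002
grip_force: 0.0
```

```bash
python3 - <<'E'
from h import *
o=get_obs();print(o["ee_pos"].round(4),np.degrees(o["eef_rot"]).round(2),o["grip_width"],rel(.4902,-.1187,.041),rel(.4902,-.1187,.039))
E
```

```text
[ 0.4883 -0.1331  0.1027] [179.97   0.    80.49] 0.000172019628982738 [14.6 -0.5 61.7] [14.6 -0.5 63.7]
```

Emit:
jog_arm(rows=[[[0, 0, 0.02], 0, 0], [[0, 0, 0.02], 0, 0], [[0, 0, 0.015], 0, 0], [[0, 0, 0], 0, 0], [[0, 0, 0], 0, 0]])

```text
time_s: 3.02
ee_pos: [0.4871, -0.135, 0.0478]
eef_rot: [-3.141, -0.0, 1.406]
force: [0.2, 0.2, 0.4]
grip_width: 0.0004
grip_force: 0.0
```

```bash
python3 - <<'E'
from h import *
o=get_obs();print(o["ee_pos"].round(4),np.degrees(o["eef_rot"]).round(2),o["grip_width"],rel(.4902,-.1187,.040),o["force"])
E
```

```text
[ 0.4871 -0.135   0.0478] [-1.7994e+02 -1.0000e-02  8.0560e+01] 0.00042874919923693345 [16.6  0.4  7.9] [0.15176109 0.23414504 0.35011405]
```

Emit:
jog_arm(rows=[[[0.0166, 0, 0], 0, 0], [[0, 0, 0.006], 0, 0], [[0, 0, 0.002], 0, 0], [[0, 0, 0.001], 0, 0], [[0, 0, 0], 0, 0]])

```text
time_s: 3.43
ee_pos: [0.4899, -0.1191, 0.039]
eef_rot: [3.141, 0.0, 1.407]
force: [0.4, 0.0, 0.3]
grip_width: 0.001
grip_force: 0.0
```

Emit:
jog_arm(rows=[[[0, 0, 0.0008], 0, 0], [[0, 0, 0.0007], 0, 0], [[0, 0, 0], 0, 0]])

```text
time_s: 3.68
ee_pos: [0.4899, -0.1189, 0.0374]
eef_rot: [-3.142, -0.0, 1.408]
force: [-0.4, 0.1, -0.2]
grip_width: 0.0003
grip_force: 0.0
```

```bash
python3 - <<'E'
from h import *
c=camera("scene"); 
o=get_obs(); x=o["ee_pos"]
T=np.linalg.inv(c["world_from_camera"]); p=T[:3,:3]@x+T[:3,3]; s=np.array([p[0]/-p[2],-p[1]/-p[2]]); s*=1+c["k1"]*(s@s); u,v=c["K"][0,0]*s[0]+c["K"][0,2],c["K"][1,1]*s[1]+c["K"][1,2]; print(u,v)
u,v=int(u),int(v); I=c["image"][max(0,v-50):v+50,u-65:u+65]; cv2.imwrite("pics/tip.png",cv2.resize(I,None,fx=6,fy=6,interpolation=cv2.INTER_CUBIC)[:,:,::-1])
E
```

```text
233.87413390210602 199.65406593802498
```

View pics/tip.png

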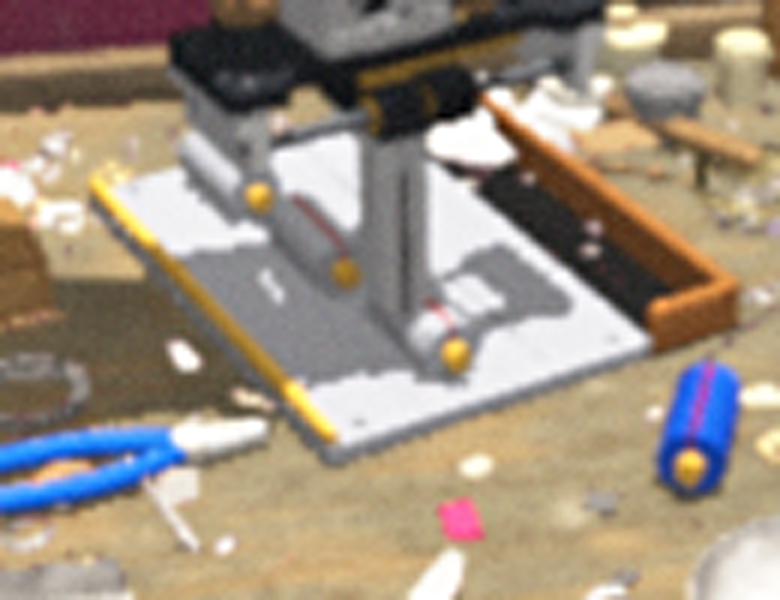

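The closed fingers, about 25 mm thick, stand just behind roller C's red line, with the front edge at around (425,320). I'll raise them, shift 5 mm forward and press.

Emit:
jog_arm(rows=[[[0, 0, -0.005], 0, 0], [[0, 0.005, 0], 0, 0], [[0, 0, 0.0025], 0, 0], [[0, 0, 0.001], 0, 0], [[0, 0, 0], 0, 0]])

```text
time_s: 4.15
ee_pos: [0.4953, -0.1196, 0.0392]
eef_rot: [3.141, 0.0, 1.408]
force: [0.4, 0.0, 8.0]
grip_width: 0.0005
grip_force: 3.5
```

Emit:
jog_arm(rows=[[[0, 0.004, 0], 0, 0], [[0, 0.004, 0], 0, 0], [[0, 0.004, 0], 0, 0], [[0, 0.004, 0], 0, 0], [[0, 0.004, 0], 0, 0], [[0, 0.004, 0], 0, 0], [[0, 0.004, 0], 0, 0], [[0, 0.004, 0], 0, 0], [[0, 0.003, 0], 0, 0], [[0, 0, 0], 0, 0], [[0, 0, 0], 0, 0]])

```text
time_s: 5.07
ee_pos: [0.5292, -0.125, 0.0385]
eef_rot: [-3.141, -0.0, 1.408]
force: [0.5, 0.7, 0.2]
grip_width: 0.0004
grip_force: 0.0
```

```bash
python3 - <<'E'
from h import *
o=get_obs(); print(o["force"],o["moment"])
c=camera("scene"); I=c["image"][140:250,165:300]; cv2.imwrite("pics/r1.png",cv2.resize(I,None,fx=5,fy=5,interpolation=cv2.INTER_CUBIC)[:,:,::-1])
rollers(camera("top"))
E
```

```text
[0.48322049 0.66292167 0.19987977] [-0.05033023 -0.07881577  0.04741567]
plate [-55.3  89.3] size [71. 29.] 88 world [0.5172 0.0505] z 0.043 redx -55.3 7
plate [-51.3  22.2] size [36. 29.] 87 world [ 0.5103 -0.0163] z 0.046 redx None 0
```

View pics/r1.png

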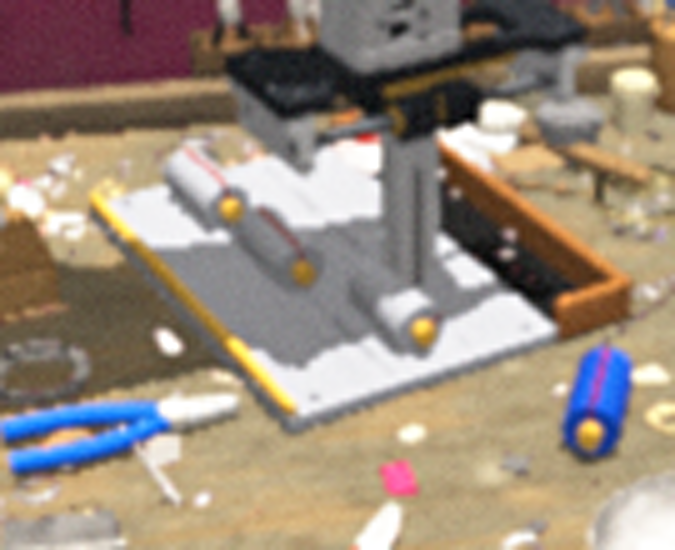

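The fingers have just passed off roller C. Its red line has turned out of view, so it did roll. I'll lift and see whether it stays.

Emit:
jog_arm(rows=[[[0, 0, -0.03], 0, 0], [[0, 0, -0.03], 0, 0], [[0.04, 0, 0], 0, 0], [[0.04, 0, 0], 0, 0], [[0, -0.03, 0], 0, 0], [[0, -0.03, 0], 0, 0]])

```text
time_s: 5.67
ee_pos: [0.4825, -0.0347, 0.0984]
eef_rot: [-3.141, -0.0, 1.411]
force: [0.5, -1.1, -0.3]
grip_width: 0.0006
grip_force: 0.0
```

```bash
python3 - <<'E'
from h import *
for i in range(4):
    print(i,get_obs()["time_s"]); rollers(camera("scene")); 
print("top");rollers(camera("top"))
E
```

```text
0 5.6667
plate [77.  -1.6] size [ 50. 263.] 1 world [ 0.6331 -0.0605] z 0.031 redx 87.7 99
plate [-55.4  40.1] size [ 29. 152.] 2 world [0.5092 0.0021] z 0.043 redx -54.2 3
plate [-28.2 -89.9] size [65. 30.] 89 world [ 0.515  -0.1306] z 0.043 redx -24.7 3
1 5.7167
plate [96.  -2.9] size [260.  14.] 88 world [ 0.6516 -0.0649] z 0.03 redx 94.4 77
plate [-55.   39.7] size [ 29. 151.] 2 world [0.5095 0.0016] z 0.044 redx -54.3 4
plate [-27.  -89.2] size [64. 29.] 89 world [ 0.5163 -0.1302] z 0.043 redx -26.3 5
2 5.7667
plate [95.3 60.9] size [ 10. 133.] 0 world [ 0.6612 -0.0019] z 0.03 redx 94.8 19
plate [-54.8  39.9] size [ 31. 152.] 2 world [0.5097 0.0018] z 0.044 redx -54.9 4
plate [ 93.2 -79. ] size [130.  45.] 69 world [ 0.6365 -0.1395] z 0.031 redx 87.4 66
plate [-27.9 -88. ] size [28. 64.] 1 world [ 0.5156 -0.1288] z 0.043 redx -23.1 3
3 5.8167
plate [82.9 -3.2] size [261.  50.] 85 world [ 0.6386 -0.0631] z 0.03 redx 89.0 95
plate [-55.6  42.3] size [ 29. 156.] 3 world [0.5094 0.0042] z 0.043 redx -55.0 3
plate [-28.4 -89.2] size [29. 66.] 3 world [ 0.5148 -0.1299] z 0.043 redx -26.1 4
top
plate [-27.4 -82.8] size [71. 29.] 88 world [ 0.5169 -0.1238] z 0.042 redx None 0
plate [-52.2  88.5] size [20. 69.] 2 world [0.5202 0.0493] z 0.043 redx None 0
plate [-46.  20.] size [38. 19.] 85 world [ 0.5152 -0.0193] z 0.042 redx None 0
```

Roller C moved from −44.5 to −27.5 mm (about 65°) and stayed there, so it looks true. Roller B is next.

```bash
python3 - <<'E'
from h import *
print(rel(.4994,-.0326,.0388))
E
```

```text
[ 6.5 14.6 60.5]
```

Emit:
jog_arm(rows=[[[0.0065, 0.0146, 0.02], 0, 0], [[0, 0, 0.025], 0, 0], [[0, 0, 0.011], 0, 0], [[0, 0, 0.003], 0, 0], [[0, 0, 0.0015], 0, 0], [[0, 0, 0], 0, 0]])

```text
time_s: 6.42
ee_pos: [0.499, -0.0326, 0.0389]
eef_rot: [3.141, -0.0, 1.408]
force: [0.0, -0.5, 0.4]
grip_width: 0.0003
grip_force: 0.0
```

Emit:
jog_arm(rows=[[[0, 0, -0.004], 0, 0], [[0, 0.0025, 0], 0, 0], [[0, 0, 0.003], 0, 0], [[0, 0, 0.001], 0, 0], [[0, 0, 0], 0, 0]])

```text
time_s: 6.83
ee_pos: [0.5015, -0.0329, 0.0389]
eef_rot: [3.141, 0.0, 1.408]
force: [-2.4, -0.3, 7.4]
grip_width: 0.0006
grip_force: 3.7
```

Emit:
jog_arm(rows=[[[0, 0.004, 0], 0, 0], [[0, 0.004, 0], 0, 0], [[0, 0.004, 0], 0, 0], [[0, 0.004, 0], 0, 0], [[0, 0.004, 0], 0, 0], [[0, 0.004, 0], 0, 0], [[0, 0.004, 0], 0, 0], [[0, 0.004, 0], 0, 0], [[0, 0.003, 0], 0, 0], [[0, 0, 0], 0, 0], [[0, 0, 0], 0, 0]])

```text
time_s: 7.75
ee_pos: [0.5358, -0.0385, 0.0384]
eef_rot: [3.141, 0.0, 1.408]
force: [0.4, -1.2, 3.3]
grip_width: 0.0003
grip_force: 1.7
```

```bash
python3 - <<'E'
from h import *
o=get_obs();print(o["force"],o["ee_pos"])
rollers(camera("scene"))
E
```

```text
[ 0.37848899 -1.20445838  3.32328874] [ 0.5357916  -0.0385159   0.03843913]
plate [-57.8  82.8] size [28. 68.] 6 world [0.5137 0.0446] z 0.043 redx None 0
plate [ 93.6 -59.4] size [159.  43.] 75 world [ 0.6401 -0.1203] z 0.03 redx 88.8 75
plate [-31.1  -2.5] size [68. 34.] 89 world [ 0.5263 -0.0439] z 0.049 redx None 0
plate [-27.8 -89.8] size [67. 27.] 90 world [ 0.5153 -0.1306] z 0.043 redx -25.3 4
```

Emit:
jog_arm(rows=[[[0, 0, -0.03], 0, 0], [[0, 0, -0.03], 0, 0], [[0.04, 0, 0], 0, 0], [[0.04, 0, 0], 0, 0], [[0, -0.03, 0], 0, 0], [[0, -0.03, 0], 0, 0]])

```text
time_s: 8.3
ee_pos: [0.4884, 0.0519, 0.0974]
eef_rot: [-3.14, 0.0, 1.41]
force: [0.9, 0.7, -0.1]
grip_width: 0.0003
grip_force: 0.0
```

```bash
python3 - <<'E'
from h import *
for i in range(5): print(get_obs()["time_s"]);rollers(camera("top"))
print(rel(.5165-.0045*.987,.0506+.0045*.162,.0388))
E
```

```text
8.3
plate [-38.7   4.1] size [72. 29.] 88 world [ 0.5198 -0.0362] z 0.043 redx None 0
plate [-27.6 -82.9] size [71. 29.] 89 world [ 0.5167 -0.1238] z 0.044 redx None 0
plate [-56.   71.5] size [29. 36.] 1 world [0.5136 0.0332] z 0.044 redx -55.1 2
8.35
plate [-38.6   4.4] size [71. 30.] 88 world [ 0.52  -0.036] z 0.042 redx None 0
plate [-27.4 -82.8] size [71. 29.] 88 world [ 0.5169 -0.1238] z 0.042 redx None 0
plate [-56.1  71. ] size [30. 35.] 2 world [0.5135 0.0327] z 0.042 redx -55.3 3
8.4
plate [-38.8   4.1] size [72. 30.] 87 world [ 0.5197 -0.0362] z 0.042 redx None 0
plate [-27.6 -82.9] size [71. 29.] 89 world [ 0.5167 -0.1238] z 0.043 redx None 0
plate [-56.1  70.6] size [29. 34.] 2 world [0.5134 0.0322] z 0.043 redx -55.2 3
8.45
plate [-38.6   4.3] size [71. 30.] 88 world [ 0.52   -0.0361] z 0.043 redx None 0
plate [-27.5 -82.9] size [71. 29.] 89 world [ 0.5168 -0.1238] z 0.042 redx None 0
plate [-56.2  71. ] size [29. 35.] 1 world [0.5134 0.0327] z 0.043 redx -55.2 3
8.5
plate [-38.8   4.1] size [72. 29.] 88 world [ 0.5197 -0.0362] z 0.044 redx None 0
plate [-27.6 -82.9] size [71. 29.] 89 world [ 0.5167 -0.1238] z 0.043 redx None 0
plate [-56.3  71. ] size [29. 34.] 2 world [0.5133 0.0326] z 0.042 redx -55.0 2
[ 4.7 21.6 59.9]
```

Roller B settled at −38.7 mm, 14 mm from where it began, and is motionless, so it looks true too. Roller A is next. I'll photograph it soon after release to catch the rocking.

Emit:
jog_arm(rows=[[[0.0047, 0.0216, 0.02], 0, 0], [[0, 0, 0.025], 0, 0], [[0, 0, 0.01], 0, 0], [[0, 0, 0.003], 0, 0], [[0, 0, 0.0017], 0, 0], [[0, 0, 0], 0, 0]])

```text
time_s: 9.05
ee_pos: [0.5121, 0.0509, 0.0395]
eef_rot: [3.141, 0.0, 1.408]
force: [-1.1, -0.4, 3.1]
grip_width: 0.0004
grip_force: 1.7
```

Emit:
jog_arm(rows=[[[0, 0, 0.0006], 0, 0], [[0, 0.004, 0], 0, 0], [[0, 0.004, 0], 0, 0], [[0, 0.004, 0], 0, 0], [[0, 0.004, 0], 0, 0], [[0, 0.004, 0], 0, 0], [[0, 0.004, 0], 0, 0], [[0, 0.004, 0], 0, 0], [[0, 0.004, 0], 0, 0], [[0, 0.001, 0], 0, 0], [[0, 0, 0], 0, 0], [[0, 0, 0], 0, 0]])

```text
time_s: 10.05
ee_pos: [0.5438, 0.0459, 0.0379]
eef_rot: [-3.141, 0.0, 1.408]
force: [0.1, -0.2, -0.8]
grip_width: 0.0002
grip_force: 0.0
```

```bash
python3 - <<'E'
from h import *
o=get_obs();print(o["force"],o["ee_pos"])
rollers(camera("scene"))
E
```

```text
[ 0.06358027 -0.20627134 -0.84591745] [0.5438     0.04585527 0.03790732]
plate [95.1 -7.1] size [258.  47.] 80 world [ 0.6501 -0.0689] z 0.03 redx 89.4 88
plate [-67.7  81.5] size [28. 65.] 5 world [0.5038 0.0449] z 0.043 redx -71.2 5
plate [-40.   -3.6] size [27. 65.] 0 world [ 0.5173 -0.0436] z 0.043 redx -40.5 3
plate [-27.5 -89.5] size [28. 68.] 1 world [ 0.5157 -0.1304] z 0.043 redx -25.8 4
```

Emit:
jog_arm(rows=[[[0, 0, 0], 0, 0], [[0, 0, -0.035], 0, 0], [[-0.03, 0, -0.02], 0, 0], [[-0.04, -0.03, 0], 0, 0], [[-0.04, -0.03, 0], 0, 0]])

```text
time_s: 10.52
ee_pos: [0.4788, -0.0421, 0.0939]
eef_rot: [3.139, 0.0, 1.409]
force: [-0.3, -1.2, -0.7]
grip_width: 0.0005
grip_force: 0.0
```

```bash
python3 - <<'E'
from h import *
for i in range(6): print(get_obs()["time_s"]);rollers(camera("top"))
E
```

```text
10.5167
plate [-27.6 -82.8] size [71. 29.] 89 world [ 0.5167 -0.1237] z 0.043 redx None 0
plate [-54.7  89.2] size [72. 23.] 89 world [0.5178 0.0504] z 0.043 redx None 0
plate [-40.1  10.3] size [37. 26.] 88 world [ 0.5194 -0.0299] z 0.042 redx None 0
10.5667
plate [-27.4 -82.6] size [70. 29.] 88 world [ 0.5169 -0.1235] z 0.043 redx None 0
plate [-58.9  89.4] size [29. 72.] 2 world [0.5137 0.0512] z 0.043 redx None 0
plate [-42.8   4.7] size [38. 21.] 89 world [ 0.5159 -0.0349] z 0.044 redx None 0
10.6167
plate [-27.6 -82.5] size [70. 29.] 89 world [ 0.5167 -0.1235] z 0.043 redx None 0
plate [-56.  89.] size [72. 26.] 90 world [0.5165 0.0504] z 0.043 redx None 0
plate [-41.4   7.4] size [37. 23.] 89 world [ 0.5177 -0.0325] z 0.042 redx None 0
10.6667
plate [-27.6 -82.9] size [71. 29.] 89 world [ 0.5167 -0.1238] z 0.043 redx None 0
plate [-55.5  89.4] size [24. 71.] 1 world [0.5171 0.0507] z 0.043 redx None 0
plate [-40.5   8.5] size [38. 26.] 88 world [ 0.5188 -0.0316] z 0.044 redx None 0
10.7167
plate [-39.6  10.5] size [37. 26.] 89 world [ 0.52   -0.0298] z 0.042 redx None 0
plate [-27.6 -82.9] size [71. 29.] 89 world [ 0.5167 -0.1238] z 0.043 redx None 0
plate [-54.6  88.9] size [23. 72.] 1 world [0.5179 0.0501] z 0.044 redx None 0
10.7667
plate [-39.4  11.2] size [38. 27.] 88 world [ 0.5203 -0.029 ] z 0.043 redx None 0
plate [-27.6 -82.9] size [71. 29.] 89 world [ 0.5167 -0.1238] z 0.042 redx None 0
plate [-54.1  89.1] size [22. 71.] 0 world [0.5184 0.0502] z 0.044 redx None 0
```

Roller A is swinging about its starting place, seen anywhere from −68 to −54 mm, so it is the bad one. I'll put C and B in the trough while A calms down, then roll A again cleanly for the milestone.

```bash
python3 - <<'E'
from h import *
Z=np.load("plate.npz")
print(rel(.5197,-.1243,.014)); print("to drop from there (x=plate y, y=plate x): ", 1000*np.array([-.082+.0829,.062+.0275-.003]))
E
```

```text
[-75.9  52.9  79.3]
to drop from there (x=plate y, y=plate x):  [ 0.9 86.5]
```

Emit:
jog_arm(rows=[[[-0.0253, 0.0177, 0], 0, 0.06], [[-0.0253, 0.0176, 0], 0, 0.06], [[-0.0253, 0.0176, 0], 0, 0.06], [[0, 0, 0.003], 0, 0.06], [[0, 0, 0.003], 0, 0.06], [[0, 0, 0.003], 0, 0.06], [[0, 0, 0.003], 0, 0.06], [[0, 0, 0.01], 0, 0.06], [[0, 0, 0.015], 0, 0.06], [[0, 0, 0.015], 0, 0.06], [[0, 0, 0.015], 0, 0.06], [[0, 0, 0.012], 0, 0.06]])

```text
time_s: 11.82
ee_pos: [0.5184, -0.124, 0.0125]
eef_rot: [-3.141, -0.0, 1.409]
force: [-0.4, 0.3, -0.4]
grip_width: 0.0593
grip_force: 0.0
```

Emit:
jog_arm(rows=[[[0, 0, 0], 0, 0.02], [[0, 0, 0], 0, 0.02], [[0, 0, 0], 0, 0.02], [[0, 0, 0], 0, 0.02], [[0, 0, 0], 0, 0.02], [[0, 0, 0], 0, 0.02], [[0, 0, 0], 0, 0.02]], squeeze=20)

```text
time_s: 12.4
ee_pos: [0.5193, -0.1249, 0.0147]
eef_rot: [3.141, 0.0, 1.408]
force: [-0.9, 0.3, 5.4]
grip_width: 0.0292
grip_force: 19.9
```

Emit:
jog_arm(rows=[[[0, 0, -0.01], 0, 0.02], [[0, 0, -0.008], 0, 0.02], [[0, 0.014, 0], 0, 0.02], [[0, 0.02, 0], 0, 0.02], [[0, 0.02, 0], 0, 0.02], [[0, 0.02, 0], 0, 0.02], [[0, 0.012, 0], 0, 0.02], [[0, 0, 0], 0, 0.02], [[0, 0, 0.008], 0, 0.02], [[0, 0, 0.007], 0, 0.02], [[0, 0, 0], 0, 0.02]])

```text
time_s: 13.32
ee_pos: [0.6022, -0.1384, 0.0152]
eef_rot: [-3.138, -0.0, 1.408]
force: [-0.4, 0.6, -2.4]
grip_width: 0.0294
grip_force: 19.9
```

```bash
python3 - <<'E'
from h import *
c=camera("scene"); I=c["image"][140:250,165:300]; cv2.imwrite("pics/r2.png",cv2.resize(I,None,fx=5,fy=5,interpolation=cv2.INTER_CUBIC)[:,:,::-1])
E
```

```text
(no output)
```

View pics/r2.png

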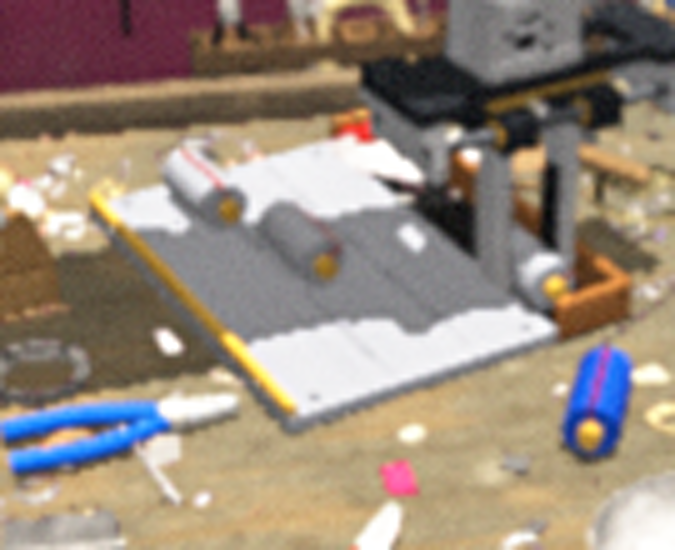

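C is in the grip over the trough, its right journal at (552,287), clear of the walls. Release.

Emit:
jog_arm(rows=[[[0, 0, 0], 0, 0.036], [[0, 0, 0], 0, 0.037], [[0, 0, 0], 0, 0.038], [[0, 0, 0], 0, 0.038], [[0, 0, -0.01], 0, 0.038], [[0, 0, -0.03], 0, 0.05], [[0, 0, -0.03], 0, 0.06], [[0.03, -0.03, 0], 0, 0.06], [[0.03, -0.04, 0], 0, 0.06], [[0.02, -0.03, 0], 0, 0.06], [[0, 0, 0], 0, 0.06]])

```text
time_s: 14.28
ee_pos: [0.5206, -0.0468, 0.0876]
eef_rot: [-3.14, -0.0, 1.41]
force: [0.2, -1.0, -0.7]
grip_width: 0.06
grip_force: 0.0
```

```bash
python3 - <<'E'
from h import *
rollers(camera("scene")); print(rel(.5197+.003,-.0362-.0005,.0145), get_obs()["ee_pos"])
c=camera("top"); rollers(c)
E
```

```text
plate [93.4 -3.8] size [259.  23.] 87 world [ 0.6489 -0.0654] z 0.03 redx 93.7 82
plate [-60.6  80.9] size [26. 67.] 9 world [0.5106 0.0432] z 0.044 redx -57.6 2
plate [-40.5  -2.5] size [28. 68.] 2 world [ 0.517  -0.0425] z 0.043 redx -37.6 1
plate [ 61.5 -85.1] size [26. 58.] 6 world [ 0.6042 -0.1404] z 0.035 redx None 0
[11.6 -2.2 73.8] [ 0.52297767 -0.04853329  0.0882732 ]
plate [ 62.  -82.8] size [56. 24.] 88 world [ 0.6051 -0.1383] z 0.035 redx None 0
```

Emit:
jog_arm(rows=[[[0.0116, -0.002, 0.01], 0, 0.06], [[0, 0, 0.015], 0, 0.06], [[0, 0, 0.015], 0, 0.06], [[0, 0, 0.015], 0, 0.06], [[0, 0, 0.012], 0, 0.06], [[0, 0, 0.006], 0, 0.06], [[0, 0, 0], 0, 0.02], [[0, 0, 0], 0, 0.02], [[0, 0, 0], 0, 0.02], [[0, 0, 0], 0, 0.02], [[0, 0, 0], 0, 0.02], [[0, 0, 0], 0, 0.02]])

```text
time_s: 15.38
ee_pos: [0.5245, -0.0385, 0.0146]
eef_rot: [3.141, -0.0, 1.408]
force: [0.8, 0.8, 2.3]
grip_width: 0.0292
grip_force: 19.8
```

Emit:
jog_arm(rows=[[[0, 0, 0], 0, 0.02], [[0, 0, 0], 0, 0.02]])

```text
time_s: 15.55
ee_pos: [0.5245, -0.0385, 0.0146]
eef_rot: [3.141, -0.0, 1.408]
force: [-1.2, -1.1, 5.4]
grip_width: 0.0292
grip_force: 19.8
```

```bash
python3 - <<'E'
from h import *
Z=np.load("plate.npz"); w=Z["R"]@[.062,-.002]+Z["t"]; print(rel(*w,.015), rel(.6022,-.1384,.015))
E
```

```text
[-4.6 95.7 -0.3] [-86.   92.8  -0.3]
```

Emit:
jog_arm(rows=[[[0, 0, -0.01], 0, 0.02], [[0, 0, -0.008], 0, 0.02], [[-0.004, 0.015, 0], 0, 0.02], [[0, 0.022, 0], 0, 0.02], [[0, 0.022, 0], 0, 0.02], [[0, 0.022, 0], 0, 0.02], [[0, 0.012, 0], 0, 0.02], [[0, 0, 0], 0, 0.02], [[0, 0, 0.008], 0, 0.02], [[0, 0, 0.008], 0, 0.02], [[0, 0, 0.001], 0, 0.02]])

```text
time_s: 16.47
ee_pos: [0.614, -0.0571, 0.0134]
eef_rot: [-3.139, -0.0, 1.408]
force: [0.5, 0.3, -1.3]
grip_width: 0.0295
grip_force: 19.9
```

Emit:
jog_arm(rows=[[[0, 0, 0], 0, 0.036], [[0, 0, 0], 0, 0.037], [[0, 0, 0], 0, 0.038], [[0, 0, 0], 0, 0.038], [[0, 0, -0.01], 0, 0.038], [[0, 0, -0.03], 0, 0.0], [[0, 0, -0.03], 0, 0], [[0, -0.03, 0], 0, 0], [[0, -0.04, 0], 0, 0], [[0, -0.04, 0], 0, 0], [[0, -0.04, 0], 0, 0], [[0, 0, 0], 0, 0]])

```text
time_s: 17.47
ee_pos: [0.4604, -0.0319, 0.0844]
eef_rot: [-3.136, 0.0, 1.408]
force: [0.4, -0.4, 0.1]
grip_width: 0.0005
grip_force: 0.0
```

```bash
python3 - <<'E'
from h import *
for i in range(2):
  c=camera("top"); rollers(c); print(get_obs()["time_s"])
print(rel(.5121,.0509,.0392))
E
```

```text
plate [78.2 -0.8] size [28. 56.] 1 world [ 0.6344 -0.06  ] z 0.034 redx None 0
plate [ 61.5 -82.8] size [56. 25.] 90 world [ 0.6047 -0.1381] z 0.035 redx None 0
plate [-57.7  89.2] size [29. 71.] 3 world [0.5149 0.0508] z 0.043 redx None 0
17.5167
plate [76.4 -0.8] size [56. 22.] 89 world [ 0.6326 -0.0597] z 0.035 redx None 0
plate [ 61.7 -82. ] size [57. 25.] 87 world [ 0.605  -0.1374] z 0.034 redx None 0
plate [-57.5  89.2] size [29. 71.] 2 world [0.515  0.0508] z 0.043 redx None 0
17.5667
[90.1 30.8 47.2]
```

B and C are both in the trough. Roller A now gets a shorter roll with a firm hold.

Emit:
jog_arm(rows=[[[0.03, 0.01, 0], 0, 0], [[0.03, 0.01, 0], 0, 0], [[0.03, 0.0103, 0], 0, 0], [[0, 0, 0.02], 0, 0], [[0, 0, 0.018], 0, 0], [[0, 0, 0.006], 0, 0], [[0, 0, 0.0025], 0, 0], [[0, 0, 0.0009], 0, 0], [[0, 0, 0], 0, 0]])

```text
time_s: 18.32
ee_pos: [0.5143, 0.0508, 0.0399]
eef_rot: [3.137, -0.001, 1.407]
force: [-0.1, 2.6, 10.5]
grip_width: 0.0007
grip_force: 5.4
```

Emit:
jog_arm(rows=[[[0, 0, -0.004], 0, 0], [[0, -0.003, 0], 0, 0], [[0, 0, 0], 0, 0], [[0, 0, 0], 0, 0], [[0, 0, 0.003], 0, 0], [[0, 0, 0.001], 0, 0], [[0, 0, 0], 0, 0]])

```text
time_s: 18.9
ee_pos: [0.5094, 0.0512, 0.0384]
eef_rot: [3.14, -0.0, 1.408]
force: [-2.0, 0.2, 12.0]
grip_width: 0.0006
grip_force: 6.1
```

Emit:
jog_arm(rows=[[[0, 0.0035, 0], 0, 0], [[0, 0.0035, 0], 0, 0], [[0, 0.0035, 0], 0, 0], [[0, 0.0035, 0], 0, 0], [[0, 0.0035, 0], 0, 0], [[0, 0.0035, 0], 0, 0], [[0, 0.0035, 0], 0, 0], [[0, 0.0035, 0], 0, 0], [[0, 0, 0], 0, 0], [[0, 0, 0], 0, 0], [[0, 0, 0], 0, 0]])

```text
time_s: 19.82
ee_pos: [0.5385, 0.0471, 0.0393]
eef_rot: [3.137, -0.001, 1.408]
force: [2.5, 3.3, 14.9]
grip_width: 0.0006
grip_force: 7.6
```

```bash
python3 - <<'E'
from h import *
for i in range(2):
  rollers(camera("scene"))
o=get_obs(); print(o["force"],o["ee_pos"])
E
```

```text
plate [81.2 33.7] size [137.  37.] 89 world [ 0.6429 -0.0265] z 0.035 redx 94.3 26
plate [-40.3  84.4] size [32. 71.] 0 world [0.5312 0.0433] z 0.05 redx -41.6 1
plate [ 95.1 -85.7] size [105.  31.] 73 world [ 0.6373 -0.1464] z 0.03 redx 90.3 48
plate [ 62.2 -85.4] size [25. 62.] 1 world [ 0.6049 -0.1409] z 0.037 redx None 0
plate [81.4 -1.9] size [260.  37.] 90 world [ 0.6374 -0.0616] z 0.034 redx 94.4 80
plate [-44.6  82.8] size [29. 66.] 11 world [0.5267 0.0424] z 0.05 redx -38.7 1
plate [ 62.7 -85.8] size [59. 26.] 89 world [ 0.6053 -0.1413] z 0.035 redx None 0
[ 2.00446766  2.06367161 15.00133391] [0.53845718 0.04707883 0.03937125]
```

A is being held about 14 mm (0.95 rad) from rest, well past the milestone angle. I'll let go, open the fingers and watch it swing back.

Emit:
jog_arm(rows=[[[0, 0, -0.03], 0, 0], [[0, 0, -0.03], 0, 0.07], [[0, -0.02, 0], 0, 0.07], [[0, 0, 0], 0, 0.07], [[0, 0, 0], 0, 0.07], [[0, 0, 0], 0, 0.07], [[0, 0, 0], 0, 0.07]])

```text
time_s: 20.5
ee_pos: [0.5169, 0.0498, 0.0969]
eef_rot: [-3.14, 0.0, 1.408]
force: [-0.9, -0.4, 0.3]
grip_width: 0.0369
grip_force: 0.0
```

```bash
python3 - <<'E'
from h import *
for i in range(4): print(get_obs()["time_s"]);rollers(camera("scene"))
print(rel(.5175,.0505,.0145))
E
```

```text
20.5
plate [-55.3  83.3] size [29. 70.] 5 world [0.5163 0.0447] z 0.043 redx -48.9 6
plate [ 81.8 -37.3] size [ 38. 188.] 0 world [ 0.632  -0.0965] z 0.036 redx 94.9 61
plate [ 62.  -85.4] size [25. 59.] 7 world [ 0.6047 -0.1408] z 0.035 redx None 0
20.55
plate [81.1 -2.1] size [258.  38.] 90 world [ 0.637  -0.0617] z 0.035 redx 93.6 81
plate [-57.5  83. ] size [26. 67.] 6 world [0.5141 0.0447] z 0.043 redx -52.6 5
plate [ 61.8 -86.1] size [25. 56.] 1 world [ 0.6044 -0.1415] z 0.036 redx None 0
20.6
plate [81.3 -3.7] size [258.  37.] 90 world [ 0.637  -0.0633] z 0.035 redx 93.3 81
plate [-57.8  81.7] size [29. 69.] 5 world [0.5136 0.0435] z 0.044 redx -60.0 1
plate [ 63.2 -84.2] size [58. 26.] 88 world [ 0.606  -0.1399] z 0.035 redx None 0
20.65
plate [75.3 -2.2] size [259.  50.] 90 world [ 0.6313 -0.0609] z 0.035 redx 87.1 97
plate [-60.1  82.3] size [27. 69.] 8 world [0.5114 0.0445] z 0.044 redx -59.0 2
plate [ 61.8 -86.2] size [24. 60.] 2 world [ 0.6044 -0.1416] z 0.035 redx None 0
[ 0.8  0.6 82.7]
```

Rolled 14 mm away, A swings back through its start and beyond, so it is confirmed bad. Now to grasp it with plenty of clearance; the fingers will stop the rocking.

Emit:
jog_arm(rows=[[[0, 0, 0.003], 0, 0.075], [[0, 0, 0.003], 0, 0.075], [[0, 0, 0.003], 0, 0.075], [[0, 0, 0.003], 0, 0.075], [[0, 0, 0.005], 0, 0.075], [[0, 0, 0.01], 0, 0.075], [[0, 0, 0.015], 0, 0.075], [[0, 0, 0.015], 0, 0.075], [[0, 0, 0.015], 0, 0.075], [[0, 0, 0.0105], 0, 0.075], [[0, 0, 0], 0, 0.02]])

```text
time_s: 21.62
ee_pos: [0.5154, 0.0499, 0.0127]
eef_rot: [-3.138, 0.001, 1.408]
force: [-0.2, -0.3, -0.5]
grip_width: 0.071
grip_force: 0.0
```

Emit:
jog_arm(rows=[[[0, 0, 0], 0, 0.02], [[0, 0, 0], 0, 0.02], [[0, 0, 0], 0, 0.02], [[0, 0, 0], 0, 0.02], [[0, 0, 0], 0, 0.02], [[0, 0, 0], 0, 0.02], [[0, 0, 0], 0, 0.02], [[0, 0, 0], 0, 0.02], [[0, 0, 0], 0, 0.02], [[0, 0, 0], 0, 0.02]], squeeze=25)

```text
time_s: 22.45
ee_pos: [0.5168, 0.05, 0.0153]
eef_rot: [3.141, -0.0, 1.408]
force: [-0.6, 0.4, 2.7]
grip_width: 0.0294
grip_force: 24.9
```

```bash
python3 - <<'E'
from h import *
o=get_obs();print(o["ee_pos"],o["grip_width"],rel(.496,-.374,.1))
E
```

```text
[0.51681465 0.04995353 0.0153409 ] 0.02939864558170892 [-421.7   48.2  -84.7]
```

Emit:
jog_arm(rows=[[[0, 0, -0.025], 0, 0.02], [[0, 0, -0.03], 0, 0.02], [[0, 0, -0.03], 0, 0.02], [[-0.02, 0.003, 0], 0, 0.02], [[-0.03, 0.0035, 0], 0, 0.02], [[-0.03, 0.0035, 0], 0, 0.02], [[-0.03, 0.0035, 0], 0, 0.02], [[-0.03, 0.0035, 0], 0, 0.02], [[-0.03, 0.0035, 0], 0, 0.02], [[-0.03, 0.0035, 0], 0, 0.02], [[-0.03, 0.0035, 0], 0, 0.02], [[-0.03, 0.0035, 0], 0, 0.02]])

```text
time_s: 23.45
ee_pos: [0.5046, -0.213, 0.0997]
eef_rot: [-3.141, -0.0, 1.408]
force: [-0.3, 0.8, -2.4]
grip_width: 0.0292
grip_force: 24.9
```

Emit:
jog_arm(rows=[[[-0.03, 0.0035, 0], 0, 0.02], [[-0.03, 0.0035, 0], 0, 0.02], [[-0.03, 0.0035, 0], 0, 0.02], [[-0.03, 0.0035, 0], 0, 0.02], [[-0.03, 0.0035, 0], 0, 0.02], [[-0.01, 0, 0], 0, 0.02], [[0, 0, 0], 0, 0.02], [[0, 0, 0], 0, 0.02]])

```text
time_s: 24.12
ee_pos: [0.4962, -0.3719, 0.0995]
eef_rot: [-3.14, -0.001, 1.407]
force: [0.6, -0.4, -3.1]
grip_width: 0.0294
grip_force: 24.9
```

```bash
python3 - <<'E'
from h import *
c=camera("scene");P=cloud(c)
m=(P[...,0]>.42)&(P[...,0]<.57)&(P[...,1]>-.45)&(P[...,1]<-.3)&(P[...,2]>.022)&(P[...,2]<.034)
print(cv2.minEnclosingCircle((P[m][:,:2]*1000).astype(np.float32)))
o=get_obs();print(o["ee_pos"],o["eef_rot"],o["grip_width"],rel(.496,-.374,.012))
E
```

```text
((493.67138671875, -375.1986083984375), 55.29741287231445)
[ 0.49645827 -0.37129689  0.09968872] [-3.14068133e+00 -7.93124227e-04  1.40822931e+00] 0.02948811260693787 [-2.8  0.1 87.7]
```

Emit:
jog_arm(rows=[[[-0.0035, -0.001, 0.01], 0, 0.02], [[0, 0, 0.02], 0, 0.02], [[0, 0, 0.02], 0, 0.02], [[0, 0, 0.01], 0, 0.02], [[0, 0, 0.008], 0, 0.02], [[0, 0, 0.006], 0, 0.02], [[0, 0, 0.005], 0, 0.02], [[0, 0, 0.004], 0, 0.02], [[0, 0, 0], 0, 0.02]])

```text
time_s: 24.92
ee_pos: [0.4949, -0.3755, 0.0168]
eef_rot: [-3.141, -0.0, 1.408]
force: [0.2, 0.9, -2.9]
grip_width: 0.0296
grip_force: 24.9
```

Emit:
jog_arm(rows=[[[0, 0, 0.003], 0, 0.02], [[0, 0, 0.002], 0, 0.02], [[0, 0, 0], 0, 0.02]])

```text
time_s: 25.17
ee_pos: [0.4949, -0.3756, 0.012]
eef_rot: [-3.142, -0.0, 1.408]
force: [0.8, -0.8, -2.8]
grip_width: 0.0293
grip_force: 24.9
```

Emit:
jog_arm(rows=[[[0, 0, 0], 0, 0.034], [[0, 0, 0], 0, 0.035], [[0, 0, 0], 0, 0.036], [[0, 0, -0.005], 0, 0.036], [[0, 0, -0.015], 0, 0.036], [[0, 0, -0.03], 0, 0.036], [[0, 0, -0.04], 0, 0.036], [[0, -0.04, -0.02], 0, 0.036], [[0, -0.04, -0.02], 0, 0.036], [[0, -0.04, 0], 0, 0.036], [[0, -0.04, 0], 0, 0.036]])

```text
time_s: 26.08
ee_pos: [0.3413, -0.3503, 0.1409]
eef_rot: [3.139, 0.002, 1.409]
force: [-0.1, -0.2, -0.5]
grip_width: 0.0363
grip_force: 0.0
```

```bash
python3 - <<'E'
from h import *
c=camera("top");save(c,"end.png");rollers(c)
P=cloud(c); m=(P[...,0]>.42)&(P[...,0]<.57)&(P[...,1]>-.45)&(P[...,1]<-.3)
for lo,hi in((.02,.05),(.0,.05)):
    q=P[m&(P[...,2]>lo)&(P[...,2]<hi)]; print(cv2.minEnclosingCircle((q[:,:2]*1000).astype(np.float32)),q[:,2].max())
print([(r["p"],at_z(c,r["at"][0]*512,r["at"][1]*384,.018).round(3)) for r in spot_point("roller_a",c)])
I=c["image"][120:300,110:400]; cv2.imwrite("pics/endc.png",cv2.resize(I,None,fx=2.7,fy=2.7)[:,:,::-1])
E
```

```text
plate [75.9 -0.9] size [56. 25.] 89 world [ 0.6321 -0.0597] z 0.034 redx None 0
plate [ 62.  -82.8] size [56. 25.] 88 world [ 0.6051 -0.1382] z 0.034 redx None 0
((493.6286926269531, -373.9374084472656), 53.98661422729492) 0.03471114727793079
((492.55322265625, -374.6378479003906), 101.01387023925781) 0.03471114727793079
[(0.83, array([ 0.493, -0.375,  0.018])), (0.79, array([ 0.634, -0.062,  0.018])), (0.74, array([ 0.649, -0.28 ,  0.018])), (0.56, array([ 0.606, -0.137,  0.018]))]
```

View pics/endc.png

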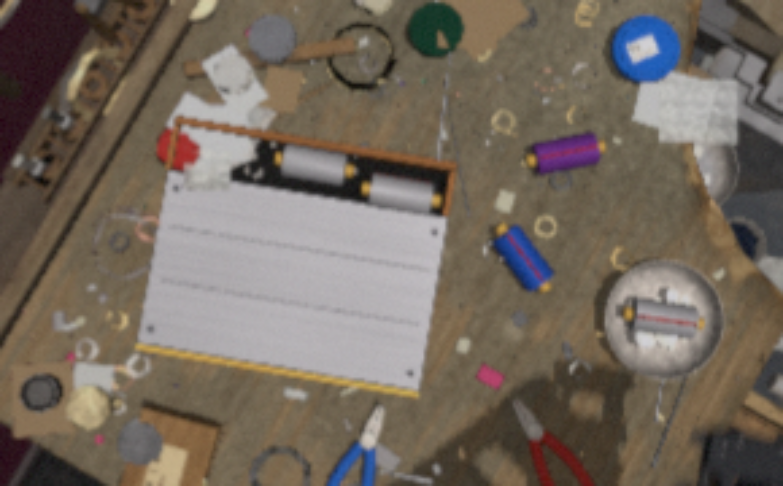

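Two rollers lie in the trough, at (315,165) and (402,191), and the bad one is in the bowl at (663,320). I'll let it settle, then hand in.

Emit:
jog_arm(rows=[[[0, 0, 0], 0, 0.036], [[0, 0, 0], 0, 0.036], [[0, 0, 0], 0, 0.036], [[0, 0, 0], 0, 0.036], [[0, 0, 0], 0, 0.036], [[0, 0, 0], 0, 0.036], [[0, 0, 0], 0, 0.036], [[0, 0, 0], 0, 0.036], [[0, 0, 0], 0, 0.036], [[0, 0, 0], 0, 0.036], [[0, 0, 0], 0, 0.036], [[0, 0, 0], 0, 0.036]])

```text
time_s: 27.18
ee_pos: [0.3425, -0.3506, 0.1395]
eef_rot: [3.142, -0.0, 1.408]
force: [-0.1, 0.4, -0.8]
grip_width: 0.036
grip_force: 0.0
```

Emit:
jog_arm(rows=[[[0, 0, 0], 0, 0.036], [[0, 0, 0], 0, 0.036], [[0, 0, 0], 0, 0.036], [[0, 0, 0], 0, 0.036], [[0, 0, 0], 0, 0.036], [[0, 0, 0], 0, 0.036], [[0, 0, 0], 0, 0.036], [[0, 0, 0], 0, 0.036], [[0, 0, 0], 0, 0.036], [[0, 0, 0], 0, 0.036], [[0, 0, 0], 0, 0.036], [[0, 0, 0], 0, 0.036]])

```text
time_s: 28.18
ee_pos: [0.3425, -0.3506, 0.1394]
eef_rot: [3.142, -0.0, 1.408]
force: [-0.6, 1.0, -0.0]
grip_width: 0.036
grip_force: 0.0
```

Emit:
jog_arm(rows=[[[0, 0, 0], 0, 0.036], [[0, 0, 0], 0, 0.036], [[0, 0, 0], 0, 0.036], [[0, 0, 0], 0, 0.036], [[0, 0, 0], 0, 0.036], [[0, 0, 0], 0, 0.036], [[0, 0, 0], 0, 0.036], [[0, 0, 0], 0, 0.036], [[0, 0, 0], 0, 0.036], [[0, 0, 0], 0, 0.036], [[0, 0, 0], 0, 0.036], [[0, 0, 0], 0, 0.036]])

```text
time_s: 29.18
ee_pos: [0.3425, -0.3506, 0.1395]
eef_rot: [3.142, -0.0, 1.408]
force: [0.3, 0.6, -0.3]
grip_width: 0.0361
grip_force: 0.0
```

```bash
python3 - <<'E'
from h import *
for i in range(4):
    c=camera("top"); P=cloud(c); m=(abs(P[...,0]-.494)<.04)&(abs(P[...,1]+.374)<.03)
    I=c["image"].astype(int); r=m&(I[...,0]-I[...,1]>30)&(I[...,0]-I[...,2]>25); print(r.sum(),P[r].mean(0).round(4))
rollers(c)
print(hand_in())
E
```

```text
35 [ 0.4929 -0.3764  0.0296]
35 [ 0.4932 -0.3735  0.0302]
36 [ 0.4931 -0.3748  0.0301]
34 [ 0.4929 -0.3762  0.0301]
plate [75.4 -0.6] size [56. 25.] 87 world [ 0.6317 -0.0594] z 0.034 redx None 0
plate [ 62.1 -82.7] size [56. 25.] 90 world [ 0.6053 -0.1382] z 0.033 redx None 0
the job is handed in; nothing more can be done
None
```

I handed the job in at about 29 s: the left roller rocked back when let go and is in the scrap bowl, the two true ones lie at rest in the trough, and the loupe and green jar were left alone; no verdict came back.

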